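Pin the washed flatbread press back together

TASK

The flatbread press has been washed; its lid is laid on with the hinge knuckle between the two eyes of the base, but the hinge pin is still leaning in the cutlery drainer, handle down. Take the pin out and, holding it by its handle (lay it down and take it again for that), push it through the hinge from the press's left-hand side until the handle's shoulder is right up against the first eye, then let go. Keep the lid closed in its place and leave the salt bowl, the small jar and the oil bottle where they stand, upright.

Things in the scene. Friction and masses are not known exactly. Their poses are not given: they have to be found in the camera images.
- press: Cast aluminium flatbread press, fixed on the worktop: round, 170 mm across, closed about 35 mm high (folded lever on top to 55 mm). Origin at the centre of its underside; x towards the hinge, roughly away from the robot, y along the hinge to the press's left, z up. The hinge axis is parallel to y, 105 mm from the origin along x, 42 mm above the worktop; the hinge is 78 mm long.
- eye_in (a point): Centre of the outer face of the left-hand (+y) hinge eye of the base, where the pin goes in, along -y of the press. The eye is a ring 14 mm wide, 32 mm outside, bore 14.5 mm. The space to the left of it is free for the pin and the hand. Axes as the press.
- eye_out (a point): Centre of the outer face of the right-hand (-y) hinge eye, a ring like the other, where the rod's end comes out; 78 mm from eye_in along -y. The space beyond is free.
- knuckle (a point): Centre of the bore (14.5 mm) of the lid's hinge knuckle, 46 mm wide, half-way between the eyes, filling the 50 mm between them. The lid is a loose aluminium disc, 170 mm, about 0.6 kg, lying on the base; its bore can be 1 mm out of line with the eyes and shifts when the rod's end pushes into it.
- pin_middle (a point): Middle of the hinge pin, on its axis; 184 mm long, 0.15 kg. x along the pin towards the rod's end, z square to the flat handle. Steel rod 12 mm thick, 112 mm long, in line with a flat wooden handle 72 x 26 x 12 mm. At the start it leans in the drainer, handle down, handle's flat faces up and down, rising at 37 degrees; the last 55 mm of rod are clear beyond the rim.
- pin_tip (a point): Centre of the free end of the pin's rod, 92 mm from the pin's middle; bevelled over its last 4 mm down to 7.6 mm. Axes as the pin.
- pin_handle (a point): Centre of the pin's flat handle, 57 mm from the pin's middle away from the rod's end; 26 mm across along the pin's y axis, 12 mm thick along its z axis. Laid flat, the whole pin lies level with its axis 6 mm above the worktop.
- pin_shoulder (a point): Point on the pin's axis at the step from rod to handle, 20 mm from the pin's middle; with the pin home it lies at eye_in.
- drainer_middle (a point): Centre (45 mm up) of a white cutlery drainer fixed on the worktop, 123 mm long (x), 82 mm wide (y), rim 90 mm high. The pin leans in its left (+y) trough, the one away from the robot, 34 mm wide inside, too narrow for fingers by the handle; its end points to the drainer's +x, roughly to the robot's right. A spoon in the other stays under 105 mm. The worktop beyond it, left of the hinge, is free.
- salt_bowl_middle (a point): Stoneware salt bowl, 110 mm across, 51 mm high, to be left alone; point on its axis, 25 mm up.
- jar_oats_middle (a point): Small clip-top glass jar, 94 mm across, 69 mm high, to be left alone; point on its axis, 35 mm up.
- oil_bottle_middle (a point): Square glass oil bottle, 42 mm across, 170 mm high, to be left alone; point on its axis, 85 mm up.

How it is judged:
By the outcome, as a careful person would: the job done as asked, in the order asked, and still so for the second after the job is handed in, with the robot touching nothing.
It also fails if it takes over 54 s, if anything falls off the work surface, if the arm or the gripper's body presses on something with over 40 N, if the wrist force passes 120 N, or if a joint passes its speed limit or range.

ROBOT

A 7-joint arm with a two-finger parallel gripper is mounted at the origin on a cart in front of the work surface, level with it; the furniture and walls round the work are solid. World frame = base frame: x ahead of the robot, y to its left, z up, the work surface at z = 0. Lengths are in m, angles in rad, forces in N, time in s.
With the tool pointing down it reaches from about 0.425 to 0.95 m from the base axis. Payload 4.7 kg.
Tool frame: the origin (TCP) lies on the centre line of the jaws, within the pads' length; the fingertips stand 19 mm ahead of it and the grasp point (between the pads) is the TCP; z points along the fingers, x is the direction in which the jaws open and shut, and the axes are right-handed (so a half turn about z gives the same grasp; the last joint's range is limited). The gripper opens to 85 mm and grips with 20 to 120 N. Pads are 22 mm wide; open, the fingers measure 114 mm over their backs; the gripper's body (76 mm by 85 mm) begins 54 mm behind the grasp point. The pads swing forward as they close: fully open they stand 13 mm farther back than shut.
Start: joints at [-1.179, 0.469, -0.049, 1.532, 0.024, 1.141, -0.082], TCP at [0.276, 0.616, 0.25] pointing down, gripper open.
Joint ranges: [-2.59, 2.59], [-0.33, 1.99], [-1.39, 1.29], [0.1, 2.45], [-1.04, 4.18], [0.21, 1.99], [-2.66, 2.66]. Speed limits (rad/s): [2.57, 2.57, 3.14, 3.14, 3.14, 3.14, 3.14].

INTERFACE

Orientations are given as a 3x3 rotation matrix whose columns are the frame's x, y, z axes.
In Python, from cell import manip gives the robot as it stands.
- The arm moves only by the shell command python3 -m pendant 'ROWS' [OPENING] [FORCE]. ROWS is JSON, a list of rows, each a list of 2 entries, a list of its own where there are three numbers: the shift along the world's x, y, z in cm, then the turn, a rotation vector about the world's x, y, z in rad. A call has 1 to 8 rows; each row shifts and turns the commanded pose from where the row before left it; what a row does not reach is not made up. A row lasts 1/8 s, in which the tool goes at most 62.5 mm and 10.7 degrees, less where a joint would pass 70% of its speed; a pose out of reach is approached as far as the arm can. A call with a gripper value outside its range is refused whole. OPENING is the opening, from -1 (shut) to 1 (fully open), so that 0 is half open, set as the call begins (- or left out, the last holds). The fingers move at their own pace and stop on an object; FORCE is the grip in N (left out, the last holds). Time passes only in rows, so rows that do not move let the fingers close. It gives the time, the measured TCP pose, the force and the opening at its end, in the units of the state.
- manip.sense(): the state, without advancing time (a new reading comes with each control period).
- manip.snapshot(name): name is "side" or "top" or "wrist"; returns the picture (480x640x3 uint8, blue, green, red); there is no depth.
- manip.camera_params(name): a dict with "camera_matrix" (3x3 intrinsics, pixels), "cam_to_world" (4x4, takes a point from camera to world coordinates). Camera axes: x right, y down, z forward; pixel columns grow to the right and rows downward; lengths in m; the calibration is good to about 2 mm. A picture is of the moment at which its call begins: read the wrist's pose just before it. camera_params takes no time and is no camera call; for the wrist camera it gives the pose at the moment of the call.
- manip.finish_job(): hands the job in, once; it reports no verdict.
The state is a dict: "time": time; "joints": joint angles; "qd": joint speeds; "tau": joint torques, N m; "eef_pos": TCP position; "eef_rot": TCP orientation; "force": force on the tool from outside, world axes, zero at the start; "wrist_torque": the same for the moment, N m; "width": finger opening in m.
Only numpy, scipy, OpenCV 4.12 (cv2) and the standard library are available. Lean on these libraries where they do the work, as an engineer would, in place of code of your own. Each camera call takes 0.05 s, during which the arm holds its last target. There are 200 camera calls.

## Working session

There is one attempt and no reset: what is moved stays moved. The work goes in short steps, Python scripts to look and compute and a shell command to move; the robot and the scene stay as the last step left them, time stands still between calls to the robot, and variables do not carry over. Pictures are saved under pics/ and viewed, about 8 in all and at most 12, crops included, and the job is handed in when it is done.

```bash
mkdir -p pics; ls; python3 - <<'E'
from cell import manip
import cv2,numpy as np
for n in ("top","side"):
    im=manip.snapshot(n); cv2.imwrite(f"pics/{n}0.png",im)
    p=manip.camera_params(n); print(n,np.round(p["camera_matrix"],1).tolist(),np.round(p["cam_to_world"],3).tolist())
s=manip.sense(); print(s["time"],s["eef_pos"],np.round(s["eef_rot"],3).tolist(),s["width"])
E
```

```text
pics
top [[589.7, 0.0, 323.4], [0.0, 589.7, 245.4], [0.0, 0.0, 1.0]] [[0.0, -0.997, 0.082, 0.499], [-1.0, 0.0, 0.01, -0.096], [-0.01, -0.082, -0.997, 1.386], [0.0, 0.0, 0.0, 1.0]]
side [[532.9, 0.0, 315.4], [0.0, 532.9, 241.9], [0.0, 0.0, 1.0]] [[-0.945, -0.241, 0.224, 0.358], [-0.328, 0.698, -0.636, 0.651], [-0.003, -0.674, -0.738, 0.977], [0.0, 0.0, 0.0, 1.0]]
0.1 [0.27551831 0.61569063 0.24934877] [[0.408, 0.913, -0.001], [0.913, -0.408, -0.002], [-0.002, 0.0, -1.0]] 0.08546132350580093
```

View pics/top0.png

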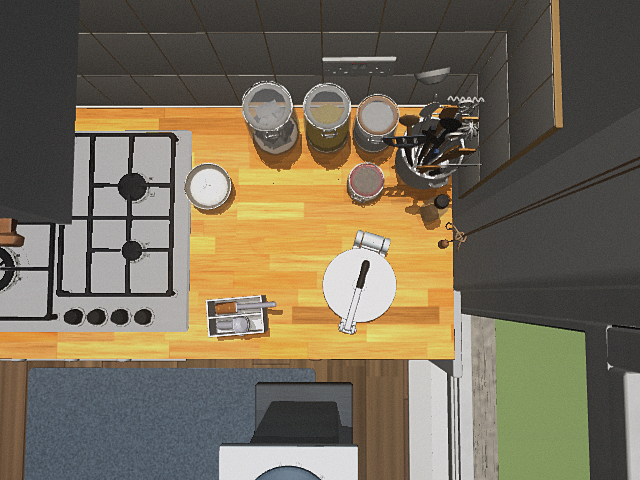

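View pics/side0.png

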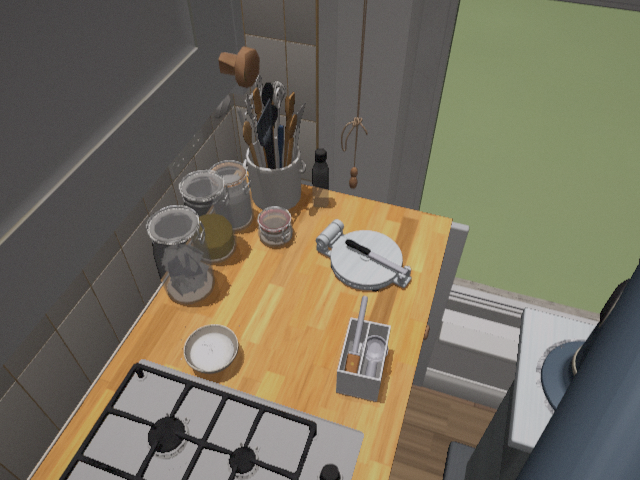

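Top: the drainer is near (238,315) with the rod tip at about (274,304). The press disc is at (360,285) with the hinge at (372,242), the salt bowl at (209,187), the jar at (366,182) and the bottle at (438,205). Next I'll zoom in.

```bash
cat > h.py <<'E'
from cell import manip
import cv2,numpy as np
def ray(n,u,v,P=None):
    p=P or manip.camera_params(n); K=p["camera_matrix"]; T=np.array(p["cam_to_world"])
    d=T[:3,:3]@np.linalg.solve(K,[u,v,1.]); return T[:3,3],d
def onz(n,u,v,z,P=None):
    o,d=ray(n,u,v,P); return o+d*(z-o[2])/d[2]
def tri(rs):
    A=np.zeros((3,3));b=np.zeros(3)
    for o,d in rs:
        d=d/np.linalg.norm(d);M=np.eye(3)-np.outer(d,d);A+=M;b+=M@o
    x=np.linalg.solve(A,b); return x,[np.linalg.norm((np.eye(3)-np.outer(d,d)/(d@d))@(x-o))*1e3 for o,d in rs]
def proj(n,X,P=None):
    p=P or manip.camera_params(n); T=np.linalg.inv(p["cam_to_world"]); q=p["camera_matrix"]@(T[:3,:3]@np.asarray(X)+T[:3,3]); return q[:2]/q[2]
E
python3 - <<'E'
import cv2,numpy as np
t=cv2.imread("pics/top0.png");s=cv2.imread("pics/side0.png")
a=cv2.resize(t[220:345,200:400],None,fx=4,fy=4,interpolation=cv2.INTER_CUBIC)
cv2.imwrite("pics/topc.png",a)
b=cv2.resize(s[215:405,310:420],None,fx=3,fy=3,interpolation=cv2.INTER_CUBIC)
cv2.imwrite("pics/sidec.png",b)
E
```

```text
(no output)
```

View pics/topc.png

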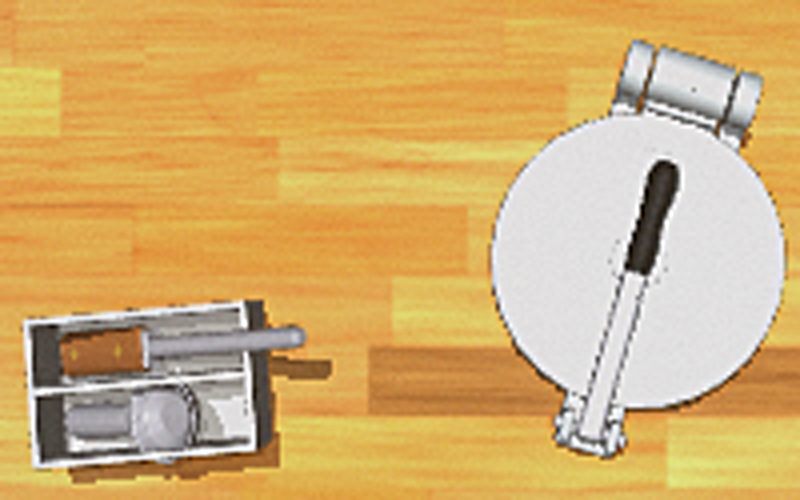

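View pics/sidec.png

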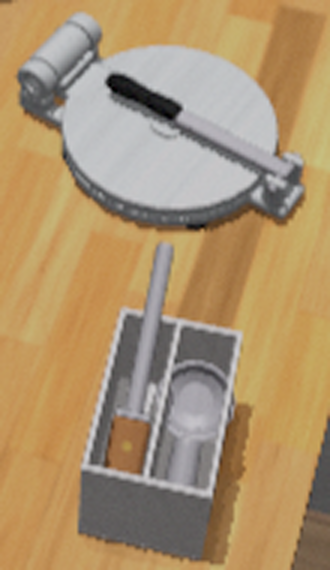

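```bash
python3 - <<'E'
from h import *
P={n:manip.camera_params(n) for n in("top","side")}
t=cv2.imread("pics/top0.png")
f=lambda x,y:(200+x/4,220+y/4); g=lambda x,y:(310+x/3,215+y/3)
def T(a,b): 
    x,e=tri([ray("top",*f(*a),P["top"]),ray("side",*g(*b),P["side"])]); return x,np.round(e,1)
tip,e=T((300,337),(165,246)); print("tip",tip,e)
sh,e=T((149,350),(130,415)); print("shoulder",sh,e); d=tip-sh; print(np.linalg.norm(d), d/np.linalg.norm(d), np.degrees(np.arcsin(d[2]/np.linalg.norm(d))))
for c in [(25,322),(248,302),(262,450),(36,468)]: print("rim",onz("top",*f(*c),.09,P["top"]).round(4))
# lid
hsv=cv2.cvtColor(t,cv2.COLOR_BGR2HSV); m=((hsv[...,1]<40)&(hsv[...,2]>190)).astype(np.uint8)
m[:240]=0; m[:,:318]=0;m[330:]=0;m[:,402:]=0
c=max(cv2.findContours(m,0,1)[0],key=cv2.contourArea); h=cv2.convexHull(c)[:,0]
pts=np.array([onz("top",u,v,.035,P["top"])[:2] for u,v in h])
# robust circle fit
w=np.ones(len(pts),bool)
for _ in range(6):
    A=np.c_[2*pts,np.ones(len(pts))][w]; s=np.linalg.lstsq(A,(pts[w]**2).sum(1),rcond=None)[0]; R=np.sqrt(s[2]+s[:2]@s[:2])
    r=np.linalg.norm(pts-s[:2],axis=1)-R; w=abs(r)<max(.002,1.5*np.std(r[w]))
print("lid",s[:2],R,w.sum(),len(w))
C=s[:2]
for n,c,z in [("lev0",(600,435),.05),("lev1",(665,165),.05),("L",(625,69),.042),("R",(755,103),.042)]:
    X=onz("top",*f(*c),z,P["top"]); print(n,X.round(4),X[:2]-C,np.linalg.norm(X[:2]-C))
L=onz("top",*f(625,69),.042,P["top"])[:2];Rr=onz("top",*f(755,103),.042,P["top"])[:2]
y=(L-Rr);print(np.linalg.norm(y),"yaw",np.degrees(np.arctan2(-y[0],y[1])),"mid",(L+Rr)/2, np.linalg.norm((L+Rr)/2-C))
dm=(L+Rr)/2-C;print("yaw2",np.degrees(np.arctan2(dm[1],dm[0])))
E
```

```text
tip [0.47589207 0.01990136 0.11996665] [0.5 0.5]
shoulder [0.4685488  0.11112099 0.05396156] [0.7 0.7]
0.1128344661108554 [ 0.06508005 -0.80843766  0.58497277] 35.80106612247645
rim [0.4839 0.1736 0.09  ]
rim [0.4949 0.0514 0.09  ]
rim [0.4145 0.043  0.09  ]
rim [0.4046 0.1663 0.09  ]
lid [ 0.52385778 -0.16602958] 0.08502550151739904 20 29
lev0 [ 0.4204 -0.1426  0.05  ] [-0.10343021  0.0234174 ] 0.10604802204547938
lev1 [ 0.5722 -0.1799  0.05  ] [ 0.04835687 -0.01390418] 0.05031613513562186
L [ 0.6276 -0.1579  0.042 ] [0.1037773  0.00815239] 0.10409702252188634
R [ 0.6081 -0.232   0.042 ] [ 0.08423286 -0.06596817] 0.10699053342837234
0.0766540414029626 yaw -14.771777092140727 mid [ 0.61786286 -0.19493747] 0.0983494873131177
yaw2 -17.093402156176932
```

```bash
python3 -m pendant '[[[2,-5.2,0],[0,0,-0.134]],[[2,-5.2,0],[0,0,-0.134]],[[2,-5.2,0],[0,0,-0.134]],[[2,-5.2,0],[0,0,-0.134]],[[2,-5.2,0],[0,0,-0.134]],[[2,-5.2,0],[0,0,-0.134]],[[2,-5.2,0],[0,0,-0.134]],[[2,-5.2,0],[0,0,-0.134]]]' 0.1 60
python3 -m pendant '[[[1.7,-2.5,0],[-0.161,-0.013,0]],[[1.7,-2.5,0],[-0.161,-0.013,0]],[[0,-2.5,-1],[-0.161,-0.013,0]],[[0,-2.5,-1],[-0.161,-0.013,0]],[[0,0,0],[0,0,0]],[[0,0,0],[0,0,0]]]'
python3 -c "
from h import *
s=manip.sense();print(s['time'],s['eef_pos'].round(4),s['eef_rot'].round(3).tolist(),s['width'],s['joints'].round(2))
P=manip.camera_params('wrist');im=manip.snapshot('wrist');print(P)
cv2.imwrite('pics/w1.png',im)"
```

```text
time: 1.1
eef_pos: [0.4359, 0.1983, 0.2502]
eef_rot: [[0.997, 0.074, -0.0], [0.074, -0.997, 0.0], [-0.0, -0.0, -1.0]]
force: [1.2, 0.5, -0.6]
width: 0.0467
time: 1.85
eef_pos: [0.47, 0.1005, 0.2307]
eef_rot: [[0.997, 0.061, 0.049], [0.078, -0.798, -0.598], [0.002, 0.6, -0.8]]
force: [0.5, -0.4, -0.5]
width: 0.0469
1.85 [0.47   0.1005 0.2307] [[0.997, 0.061, 0.049], [0.078, -0.798, -0.598], [0.002, 0.6, -0.8]] 0.046885588021465835 [-0.93  0.33  0.39  1.98  0.48  1.21 -0.72]
{'camera_matrix': array([[362.01665757,   0.        , 324.25698411],
       [  0.        , 362.01665757, 238.17812127],
       [  0.        ,   0.        ,   1.        ]]), 'cam_to_world': array([[ 0.99701474,  0.04417569,  0.06332553,  0.45915784],
       [ 0.07717165, -0.59648009, -0.79890928,  0.23221627],
       [ 0.00248005,  0.80141126, -0.59810855,  0.28657952],
       [ 0.        ,  0.        ,  0.        ,  1.        ]])}
```

View pics/w1.png

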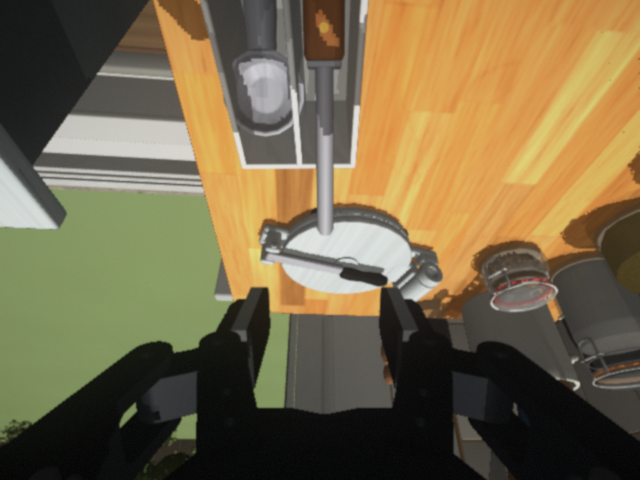

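The wrist view shows the rod tip at (325,232), the shoulder at (323,64), the drainer's front rim at row 165, and the jaws centred on the rod. I'll triangulate with all three views.

```bash
python3 -c "
from h import *
a=ray('wrist',325,231);b=ray('top',275,304.25);c=ray('side',365,297)
x=tri([a,b,c]);print('tip',x);t=x[0]
y=tri([ray('wrist',323,64),ray('top',237.25,307.5),ray('side',353.3,353.3)]);print('sh',y)
u=t-y[0];L=np.linalg.norm(u);u/=L;print(L,u)
s=manip.sense();print(s['joints'].round(3))
g=t-.02*u;h=np.array([u[0],u[1],0]);h/=np.linalg.norm(h);z=s['eef_rot'][:,2]
T=g-.010*z;print('g',g,'TCP',T,'delta cm',(T-s['eef_pos'])*100,'along z',(T-s['eef_pos'])@z)
"
```

```text
tip (array([0.47617938, 0.01998105, 0.12091654]), [np.float64(0.7570409242020963), np.float64(0.21262724355727602), np.float64(0.947685657192457)])
sh (array([0.46860415, 0.11107874, 0.05420527]), [np.float64(0.12673996257668216), np.float64(0.7553639184483469), np.float64(0.7402751455817648)])
0.11316610222801832 [ 0.06693905 -0.80499098  0.58949868]
[-0.928  0.331  0.385  1.975  0.478  1.21  -0.718]
g [0.4748406  0.03608087 0.10912657] TCP [0.47434914 0.04205879 0.117128  ] delta cm [  0.41457057  -5.82713987 -11.39477215] along z 0.12621243592883033
```

```bash
python3 -m pendant '[[[-0.2,1.7,-1.3],[0,0,0]],[[0.15,-1.9,-2.5],[0,0,0]],[[0.15,-1.9,-2.5],[0,0,0]],[[0.15,-1.9,-2.5],[0,0,0]],[[0.15,-1.8,-2.6],[0,0,0]],[[0,0,0],[0,0,0]],[[0,0,0],[0,0,0]]]'
python3 -m pendant '[[[0,0,0],[0,0,0]],[[0,0,0],[0,0,0]],[[0,0,0],[0,0,0]],[[0,0,0],[0,0,0]],[[0,0,0],[0,0,0]],[[0,0,0],[0,0,0]]]' -1 70
python3 -c "
from h import *
im=manip.snapshot('wrist');cv2.imwrite('pics/w2.png',im)"
```

```text
time: 2.78
eef_pos: [0.4744, 0.0437, 0.1167]
eef_rot: [[0.997, 0.062, 0.05], [0.08, -0.797, -0.599], [0.003, 0.601, -0.799]]
force: [0.2, 1.6, -0.2]
width: 0.0471
time: 3.52
eef_pos: [0.4741, 0.0428, 0.1164]
eef_rot: [[0.997, 0.062, 0.05], [0.079, -0.797, -0.599], [0.002, 0.601, -0.799]]
force: [-0.3, 3.9, 4.4]
width: 0.0095
```

View pics/w2.png

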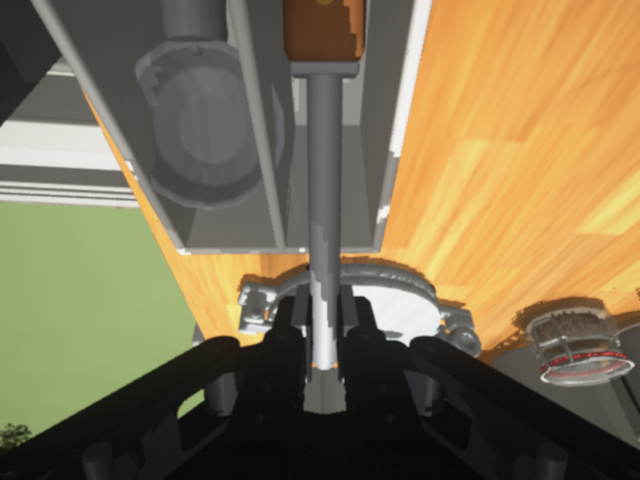

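The pin is gripped 20–25 mm behind its tip. Next I pull it out along its axis, then level it, turn it and carry it to the free space.

```bash
python3 -m pendant '[[[0.1,-1.0,0.9],[0,0,0]],[[0.2,-2.2,1.8],[0,0,0]],[[0.2,-2.4,1.9],[0,0,0]],[[0.2,-2.4,1.9],[0,0,0]],[[0.2,-2.4,1.9],[0,0,0]],[[0.2,-2.4,1.9],[0,0,0]],[[0,0,1],[0,0,0]]]'
python3 -m pendant '[[[2,0.1,0],[0.161,0.013,0]],[[2,0.1,0],[0.161,0.013,0]],[[2,0.1,0],[0.161,0.013,0]],[[2,0.1,0],[0.161,0.013,0]],[[2,0.1,-2],[0,0,-0.167]],[[1.8,0.1,-2],[0,0,-0.167]],[[0,0,0],[0,0,0]],[[0,0,0],[0,0,0]]]'
python3 -c "
from h import *
for n in ('side','wrist'):
  im=manip.snapshot(n);cv2.imwrite(f'pics/{n}3.png',im)
s=cv2.imread('pics/side3.png')[160:400,230:460];w=cv2.imread('pics/wrist3.png')
w=cv2.resize(w,(400,300));s=cv2.resize(s,(400,417));c=np.zeros((417,800,3),np.uint8);c[:,:400]=s;c[:300,400:]=w;cv2.imwrite('pics/c3.png',c)"
```

```text
time: 4.45
eef_pos: [0.4831, -0.0892, 0.2301]
eef_rot: [[0.997, 0.057, 0.044], [0.072, -0.796, -0.601], [0.001, 0.603, -0.798]]
force: [0.3, 0.3, -1.5]
width: 0.0093
time: 5.45
eef_pos: [0.6019, -0.0796, 0.1891]
eef_rot: [[0.968, -0.251, -0.002], [-0.251, -0.968, 0.0], [-0.002, 0.0, -1.0]]
force: [-0.0, -0.1, -0.6]
width: 0.0093
```

View pics/c3.png

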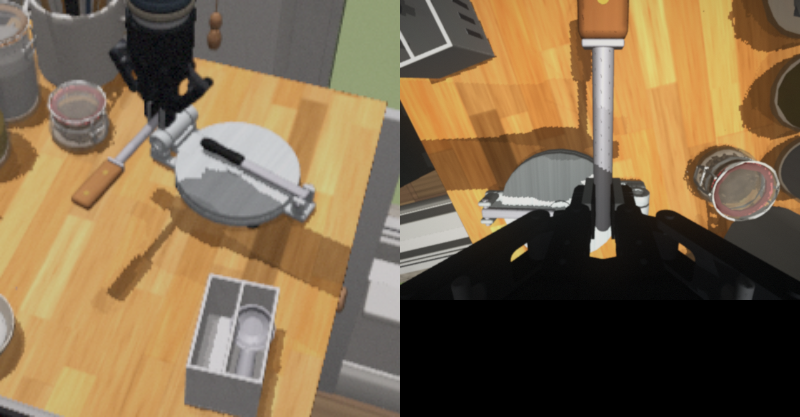

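```bash
python3 -c "
from h import *
s=manip.sense();x,e=tri([ray('wrist',324.5,68),ray('side',297.9,253.2)]);print(x,e,s['eef_pos'],x-s['eef_pos'])
t=manip.snapshot('top');cv2.imwrite('pics/top3.png',t)
"
```

```text
[0.62272529 0.00859266 0.18560979] [np.float64(2.4041200705083745), np.float64(2.4041200705085264)] [ 0.60229822 -0.07982989  0.19005277] [ 0.02042707  0.08842255 -0.00444298]
```

```bash
python3 -m pendant '[[[0,0,-3.5],[0,0,0]],[[0,0,-4],[0,0,0]],[[0,0,-4],[0,0,0]],[[0,0,-3],[0,0,0]],[[0,0,-1.5],[0,0,0]],[[0,0,-0.5],[0,0,0]],[[0,0,0],[0,0,0]],[[0,0,0],[0,0,0]]]'
python3 -m pendant '[[[0,0,-0.25],[0,0,0]],[[0,0,0],[0,0,0]],[[0,0,0],[0,0,0]]]'
```

```text
time: 6.6
eef_pos: [0.6036, -0.08, 0.0256]
eef_rot: [[0.967, -0.253, 0.002], [-0.253, -0.967, -0.0], [0.002, -0.001, -1.0]]
force: [-0.7, -0.4, -0.4]
width: 0.0092
time: 6.98
eef_pos: [0.6027, -0.0798, 0.022]
eef_rot: [[0.967, -0.253, 0.0], [-0.253, -0.967, 0.0], [0.0, -0.0, -1.0]]
force: [0.7, -0.2, -1.1]
width: 0.009
```

```bash
python3 -m pendant '[[[0,0,0],[0,0,0]],[[0,0,0],[0,0,0]],[[0,0,0],[0,0,0]],[[0,0,0],[0,0,0]]]' -0.3
python3 -m pendant '[[[0,0,3],[0,0,0]],[[0,0,5],[0,0,0]],[[0,1,5],[0,0,0]],[[1,4,4],[0,0,0]],[[0,4,2],[0,0,0]],[[0,0,0],[0,0,0]],[[0,0,0],[0,0,0]]]' 0.1
python3 -c "
from h import *
s=manip.sense();print(s['eef_pos'])
w=manip.snapshot('wrist');cv2.imwrite('pics/w4.png',w)
t=manip.snapshot('top');cv2.imwrite('pics/top4.png',t)
s=manip.snapshot('side');cv2.imwrite('pics/side4.png',s)"
```

```text
time: 7.48
eef_pos: [0.6028, -0.0799, 0.0219]
eef_rot: [[0.967, -0.253, 0.0], [-0.253, -0.967, 0.0], [0.0, -0.0, -1.0]]
force: [-0.5, -0.3, 0.0]
width: 0.0301
time: 8.35
eef_pos: [0.6122, 0.0094, 0.2114]
eef_rot: [[0.967, -0.254, -0.001], [-0.254, -0.967, -0.001], [-0.001, 0.001, -1.0]]
force: [-0.8, 0.5, 0.4]
width: 0.0466
[0.61218531 0.0094052  0.21144795]
```

View pics/w4.png

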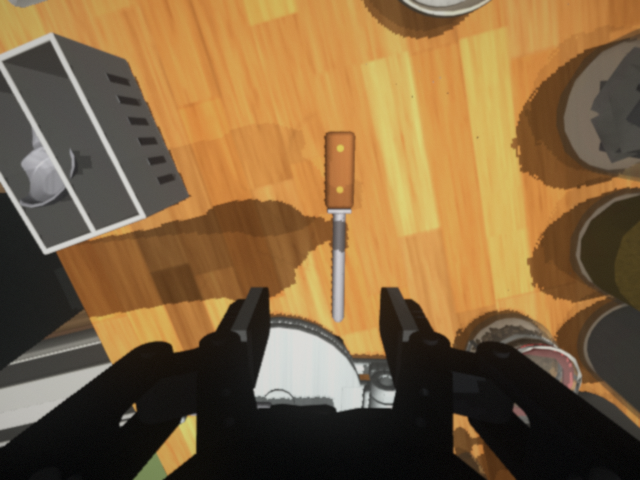

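The pin lies flat with its handle end at (340,132), shoulder at (340,210) and tip at (337,320). Before regrasping I'll get a good wrist view of the hinge.

```bash
python3 -c "
from h import *
for n,u,v,z in(('hend',340.5,133,.010),('sh',340,209,.010),('tip',337.5,321,.008)): print(n,onz('wrist',u,v,z).round(4))"
python3 -m pendant '[[[0.5,-5,0],[0,0,0]],[[0.5,-5.5,0],[0,0,0]],[[0,-5.5,0],[0,0,0]],[[0,-5,0],[0,0,0]],[[0,0,0],[0,0,0]],[[0,0,0],[0,0,0]]]'
python3 -c "
from h import *
P=manip.camera_params('wrist');w=manip.snapshot('wrist');cv2.imwrite('pics/w5.png',w);np.save('P5.npy',P,allow_pickle=True)
C=np.array([.524,-.166]);u,v=proj('wrist',[.622,-.192,.045],P);print(u,v)
u=int(u);v=int(v);cv2.imwrite('pics/w5c.png',cv2.resize(w[max(v-75,0):v+75,u-100:u+100],None,fx=4,fy=4,interpolation=cv2.INTER_CUBIC))"
```

```text
hend [0.643  0.0735 0.01  ]
sh [0.6263 0.0089 0.01  ]
tip [ 0.5957 -0.1024  0.008 ]
time: 9.25
eef_pos: [0.6222, -0.2003, 0.2111]
eef_rot: [[0.967, -0.255, -0.001], [-0.255, -0.967, 0.001], [-0.001, -0.0, -1.0]]
force: [0.2, -0.0, 0.1]
width: 0.0468
322.43414313918294 213.6071196970757
```

View pics/w5c.png

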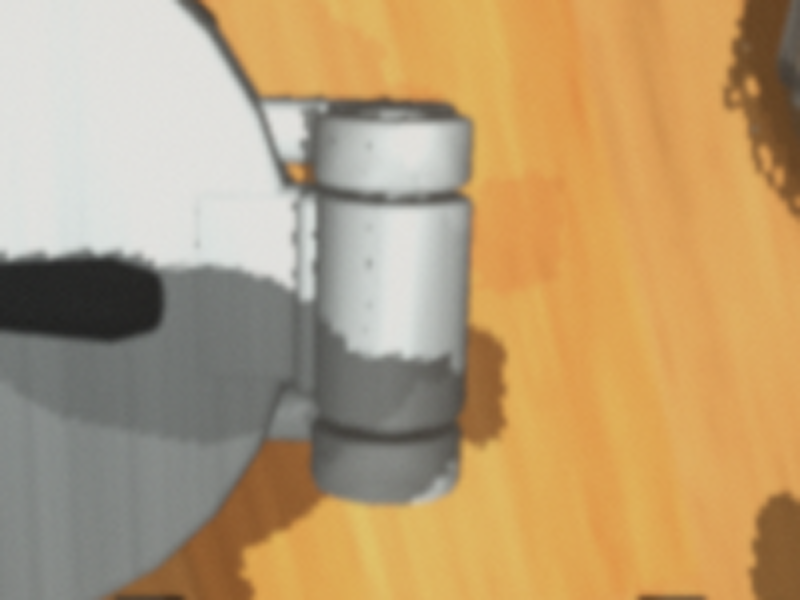

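Crop origin is (222,138), scale 4. The left eye's silhouette edges are at crop x 316/471, the right eye's at 313/459. The gaps are at y≈198 and 437, and the outer crests at y≈118 and 502.

```bash
python3 - <<'E'
from h import *
P=np.load('P5.npy',allow_pickle=True).item()
print(np.round(P['cam_to_world'],3).tolist())
f=lambda x,y:(222+x/4,138+y/4)
q=lambda x,y,z:onz('wrist',*f(x,y),z,P)
for n,x,y,z in[('Lface',393.5,118,.058),('gapL',393,198,.058),('gapR',387,437,.058),('Rface',386,502,.058)]:print(n,q(x,y,z).round(4))
l1,l2=q(316,150,.042),q(471,150,.042);r1,r2=q(313,465,.042),q(459,465,.042)
print('dia',np.linalg.norm(l1-l2),np.linalg.norm(r1-r2))
# tangent planes: axis point as intersection, in cross-section, of bisector
L=(l1+l2)/2;R=(r1+r2)/2;y=(L-R)[:2];print(L,R,'yaw',np.degrees(np.arctan2(-y[0],y[1])))
# lid check in top4
t=cv2.imread('pics/top4.png')
# knuckle edges
a=np.array([q(318,210,.042),q(470,210,.042)]);b=np.array([q(316,420,.042),q(462,420,.042)]);print('knuckle',a.mean(0),b.mean(0))
E
```

```text
[[0.967, -0.245, -0.073, 0.64], [-0.256, -0.928, -0.272, -0.13], [-0.001, 0.282, -0.959, 0.335], [0.0, 0.0, 0.0, 1.0]]
Lface [ 0.6304 -0.1545  0.058 ]
gapL [ 0.6264 -0.1691  0.058 ]
gapR [ 0.6129 -0.2151  0.058 ]
Rface [ 0.6091 -0.2285  0.058 ]
dia 0.03107923241074625 0.031169938650999367
[ 0.62824482 -0.16203359  0.042     ] [ 0.60944448 -0.22605245  0.042     ] yaw -16.36586759612661
knuckle [ 0.62522037 -0.17372045  0.042     ] [ 0.61267235 -0.2165083   0.042     ]
```

```bash
python3 -c "
from h import *
s=manip.sense();print(s['joints'].round(2),s['time'])"
python3 -m pendant '[[[0.2,4,0],[0,0,-0.18]],[[0.2,4,0],[0,0,-0.18]],[[0.2,4,0],[0,0,-0.18]],[[0.2,4,0],[0,0,-0.18]],[[0.2,4,0],[0,0,-0.18]],[[0.3,4.1,0],[0,0,-0.18]]]'
python3 -c "
from h import *
s=manip.sense();print(s['joints'].round(2),s['time'])"
```

```text
[-0.09  0.5   0.47  1.65 -0.25  1.06  0.21] 9.3
time: 10.05
eef_pos: [0.6352, 0.0445, 0.2116]
eef_rot: [[0.23, -0.973, -0.0], [-0.973, -0.23, 0.001], [-0.001, 0.0, -1.0]]
force: [-0.7, 0.2, 0.7]
width: 0.0467
[-0.63  0.51  0.71  1.7  -0.38  1.07 -1.14] 10.05
```

The half turn would run joint 7 to its limit, so I'll turn back and grasp the handle without it. The earlier grasp line compared with the wrist view gives a camera bias of about −1 mm in x, which I'll apply to the hinge too.

```bash
python3 -m pendant '[[[0,-0.1,-2],[0,0,0.1793]],[[0,-0.1,-2],[0,0,0.1793]],[[0,-0.1,-2],[0,0,0.1793]],[[0,0,-1],[0,0,0.1793]],[[0,0,-1],[0,0,0.1793]],[[0,0,0],[0,0,0.1793]],[[0,0,0],[0,0,0]],[[0,0,0],[0,0,0]]]'
```

```text
time: 11.05
eef_pos: [0.6356, 0.039, 0.1319]
eef_rot: [[0.966, -0.259, 0.0], [-0.259, -0.966, 0.0], [0.0, -0.0, -1.0]]
force: [0.1, -0.0, -0.5]
width: 0.0466
```

```bash
python3 -m pendant '[[[-0.1,0.2,-4],[0,0,0]],[[0,0,-4],[0,0,0]],[[0,0,-2],[0,0,0]],[[0,0,-1.1],[0,0,0]],[[0,0,0],[0,0,0]],[[0,0,0],[0,0,0]]]'
python3 -m pendant '[[[0,0,0],[0,0,0]],[[0,0,0],[0,0,0]],[[0,0,0],[0,0,0]],[[0,0,0],[0,0,0]],[[0,0,0],[0,0,0]]]' -1 80
```

```text
time: 11.8
eef_pos: [0.6358, 0.0401, 0.0221]
eef_rot: [[0.966, -0.258, 0.003], [-0.258, -0.966, 0.0], [0.002, -0.001, -1.0]]
force: [0.1, 0.2, -0.4]
width: 0.0469
time: 12.42
eef_pos: [0.6355, 0.0401, 0.0223]
eef_rot: [[0.966, -0.258, 0.002], [-0.258, -0.966, 0.001], [0.002, -0.001, -1.0]]
force: [-1.2, 0.3, 6.3]
width: 0.0231
```

```bash
python3 -m pendant '[[[0,0,1],[0,0,0]],[[0,0,2.6],[0,0,0]],[[1.4,-1.2,0],[0,0,-0.02]],[[1.4,-1.2,0],[0,0,0]],[[1.35,-1.3,0],[0,0,0]],[[0,0,0],[0,0,0]],[[0,0,0],[0,0,0]]]'
python3 - <<'E'
from h import *
s=manip.sense();p=s['eef_pos'];R=s['eef_rot'];print(p,R[:,1],R[:,2])
tip=p+R[:,1]*.149+np.array([0,0,-.0163]);print('tip pred',tip)
t=manip.snapshot('top');sd=manip.snapshot('side');cv2.imwrite('pics/top6.png',t);cv2.imwrite('pics/side6.png',sd)
a,b=proj('top',tip).astype(int);c,d=proj('side',tip).astype(int);print(a,b,c,d,proj('top',tip),proj('side',tip))
A=cv2.resize(t[b-35:b+40,a-30:a+50],None,fx=5,fy=5,interpolation=cv2.INTER_CUBIC)
B=cv2.resize(sd[d-50:d+50,c-40:c+40],None,fx=5,fy=5,interpolation=cv2.INTER_CUBIC)
C=np.zeros((500,800,3),np.uint8);C[:375,:400]=A;C[:,400:]=B;cv2.imwrite('pics/c6.png',C)
E
```

```text
time: 13.3
eef_pos: [0.6756, 0.0032, 0.056]
eef_rot: [[0.961, -0.277, -0.002], [-0.277, -0.961, 0.0], [-0.002, 0.0, -1.0]]
force: [-0.2, -0.4, -1.7]
width: 0.0235
[0.67559882 0.00321978 0.05602689] [-2.76850294e-01 -9.60913062e-01  5.05542699e-05] [-1.69178073e-03  4.34811239e-04 -9.99998474e-01]
tip pred [ 0.63434812 -0.13995627  0.03973442]
348 234 315 247 [348.37384984 234.43417715] [315.94130554 247.84723299]
```

View pics/c6.png

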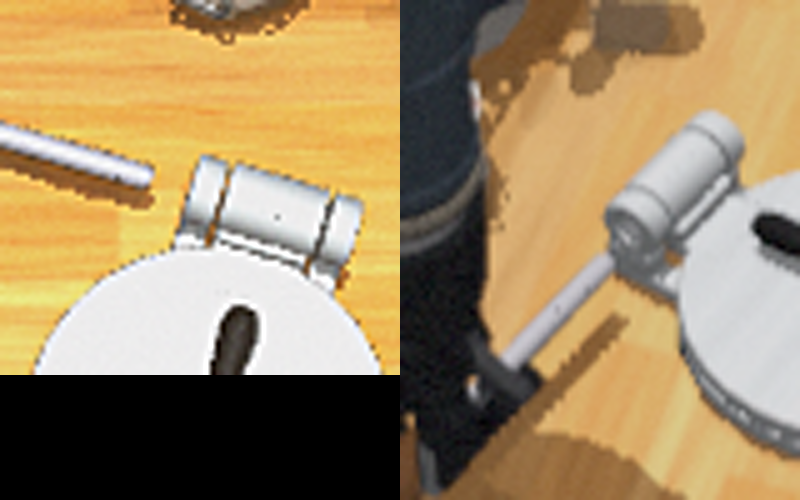

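Top crop: the rod line and hinge line are parallel (16.1° against 16.0°), and the rod extended meets the eye centre to within 1 px. The side crop shows the tip at (611,262) and the bore centre near (630,232). I'll triangulate for the height.

```bash
python3 - <<'E'
from h import *
s=manip.sense();print(s['eef_pos'])
e,r=tri([ray('top',357.1,237),ray('side',321,243.6)]);t,r2=tri([ray('top',348.4,234.2),ray('side',317,249.2)])
print('eye',e,r);print('tip',t,r2)
print(proj('side',[.6313,-.1545,.042]),proj('top',[.6313,-.1545,.042]))
# side: direction of rod axis vs line tip->eye
y=np.array([.277,.961,0]);
for dz in(-.002,0,.002): print(dz,proj('side',t-np.array([0,0,0])-y*.018+[0,0,dz]))
E
```

```text
[0.67558739 0.00395448 0.05639836]
eye [ 0.62870682 -0.16015229  0.03565126] [np.float64(0.11453769857732839), np.float64(0.11453769857723227)]
tip [ 0.63370867 -0.14056238  0.03486856] [np.float64(1.706728203374061), np.float64(1.7067282033741598)]
[319.16299355 243.19895544] [354.76701186 235.65666423]
-0.002 [320.63173361 245.04784288]
0 [320.63533648 244.48570229]
0.002 [320.63894774 243.92225362]
```

```bash
python3 -m pendant '[[[0,0,0.2],[0,0,0]],[[-0.28,-0.96,0],[0,0,0]],[[-0.14,-0.48,0],[0,0,0]],[[-0.14,-0.48,0],[0,0,0]],[[0,0,0],[0,0,0]]]'
python3 -m pendant '[[[-0.14,-0.48,0],[0,0,0]],[[-0.14,-0.48,0],[0,0,0]],[[0,0,0],[0,0,0]]]'
```

```text
time: 14.02
eef_pos: [0.6704, -0.0169, 0.0589]
eef_rot: [[0.961, -0.278, 0.0], [-0.278, -0.961, -0.0], [0.0, 0.0, -1.0]]
force: [0.4, -0.4, -1.9]
width: 0.0234
time: 14.4
eef_pos: [0.6676, -0.0265, 0.0589]
eef_rot: [[0.961, -0.278, -0.0], [-0.278, -0.961, -0.0], [0.0, 0.0, -1.0]]
force: [-0.1, 0.2, -1.5]
width: 0.023
```

```bash
python3 -m pendant '[[[-0.14,-0.48,0],[0,0,0]],[[-0.14,-0.48,0],[0,0,0]],[[0,0,0],[0,0,0]]]'
python3 -m pendant '[[[-0.14,-0.48,0],[0,0,0]],[[-0.14,-0.48,0],[0,0,0]],[[0,0,0],[0,0,0]]]'
```

```text
time: 14.78
eef_pos: [0.6648, -0.0362, 0.0589]
eef_rot: [[0.961, -0.278, 0.0], [-0.278, -0.961, -0.0], [0.0, 0.0, -1.0]]
force: [0.3, -0.2, -0.2]
width: 0.0235
time: 15.15
eef_pos: [0.662, -0.0458, 0.0589]
eef_rot: [[0.961, -0.278, 0.0], [-0.278, -0.961, -0.0], [0.0, 0.0, -1.0]]
force: [-0.2, 0.3, -1.0]
width: 0.0236
```

```bash
python3 -m pendant '[[[-0.14,-0.48,0],[0,0,0]],[[-0.14,-0.48,0],[0,0,0]],[[-0.14,-0.48,0],[0,0,0]],[[-0.14,-0.48,0],[0,0,0]],[[0,0,0],[0,0,0]]]'
python3 -m pendant '[[[-0.14,-0.48,0],[0,0,0]],[[-0.14,-0.48,0],[0,0,0]],[[-0.14,-0.48,0],[0,0,0]],[[0,0,0],[0,0,0]]]'
```

```text
time: 15.78
eef_pos: [0.6564, -0.0649, 0.0589]
eef_rot: [[0.961, -0.278, 0.0], [-0.278, -0.961, -0.0], [0.0, 0.0, -1.0]]
force: [0.6, 0.0, -1.1]
width: 0.0234
time: 16.27
eef_pos: [0.6522, -0.0793, 0.0589]
eef_rot: [[0.961, -0.278, 0.0], [-0.278, -0.961, -0.0], [0.0, 0.0, -1.0]]
force: [0.8, 0.3, -0.9]
width: 0.0236
```

```bash
python3 -m pendant '[[[-0.14,-0.48,0],[0,0,0]],[[-0.14,-0.48,0],[0,0,0]],[[-0.14,-0.48,0],[0,0,0]],[[-0.14,-0.48,0],[0,0,0]],[[0,0,0],[0,0,0]]]'
python3 -m pendant '[[[-0.14,-0.48,0],[0,0,0]],[[-0.14,-0.48,0],[0,0,0]],[[-0.14,-0.48,0],[0,0,0]],[[0,0,0],[0,0,0]]]'
```

```text
time: 16.9
eef_pos: [0.6466, -0.0985, 0.0589]
eef_rot: [[0.961, -0.278, 0.0], [-0.278, -0.961, -0.0], [0.0, 0.0, -1.0]]
force: [0.7, -0.3, -1.5]
width: 0.0233
time: 17.4
eef_pos: [0.6424, -0.1129, 0.0589]
eef_rot: [[0.961, -0.278, 0.0], [-0.278, -0.961, -0.0], [0.0, 0.0, -1.0]]
force: [-0.5, -0.3, -0.7]
width: 0.0236
```

```bash
python3 -m pendant '[[[-0.06,-0.19,0],[0,0,0]],[[-0.06,-0.19,0],[0,0,0]],[[0,0,0],[0,0,0]]]'
python3 -m pendant '[[[-0.06,-0.19,0],[0,0,0]],[[0,0,0],[0,0,0]],[[0,0,0],[0,0,0]]]'
python3 -m pendant '[[[-0.06,-0.19,0],[0,0,0]],[[0,0,0],[0,0,0]],[[0,0,0],[0,0,0]]]'
```

```text
time: 17.77
eef_pos: [0.6413, -0.116, 0.0588]
eef_rot: [[0.961, -0.277, 0.0], [-0.277, -0.961, -0.0], [0.0, 0.0, -1.0]]
force: [0.1, -0.3, -0.8]
width: 0.0235
time: 18.15
eef_pos: [0.6408, -0.1177, 0.0589]
eef_rot: [[0.961, -0.276, 0.0], [-0.276, -0.961, 0.0], [0.0, -0.0, -1.0]]
force: [0.5, 0.0, -1.3]
width: 0.0232
time: 18.52
eef_pos: [0.6402, -0.1197, 0.0588]
eef_rot: [[0.961, -0.277, 0.0], [-0.277, -0.961, -0.0], [0.0, -0.0, -1.0]]
force: [-0.3, 0.2, -0.9]
width: 0.0234
```

```bash
python3 -m pendant '[[[-0.06,-0.19,0],[0,0,0]],[[0,0,0],[0,0,0]],[[0,0,0],[0,0,0]]]'
python3 -m pendant '[[[-0.06,-0.19,0],[0,0,0]],[[0,0,0],[0,0,0]],[[0,0,0],[0,0,0]]]'
python3 - <<'E'
from h import *
t=manip.snapshot('top');sd=manip.snapshot('side');cv2.imwrite('pics/top7.png',t);cv2.imwrite('pics/side7.png',sd)
A=cv2.resize(t[210:290,330:410],None,fx=5,fy=5,interpolation=cv2.INTER_CUBIC)
B=cv2.resize(sd[190:290,280:360],None,fx=5,fy=5,interpolation=cv2.INTER_CUBIC)
C=np.zeros((500,800,3),np.uint8);C[:400,:400]=A;C[:,400:]=B;cv2.imwrite('pics/c7.png',C)
E
```

```text
time: 18.9
eef_pos: [0.6396, -0.1214, 0.0588]
eef_rot: [[0.961, -0.276, 0.0], [-0.276, -0.961, 0.0], [0.0, -0.0, -1.0]]
force: [-0.2, 0.6, -2.3]
width: 0.0237
time: 19.27
eef_pos: [0.6396, -0.1215, 0.0589]
eef_rot: [[0.961, -0.275, 0.001], [-0.275, -0.961, 0.002], [0.0, -0.002, -1.0]]
force: [2.4, 4.9, -0.6]
width: 0.0238
```

View pics/c7.png

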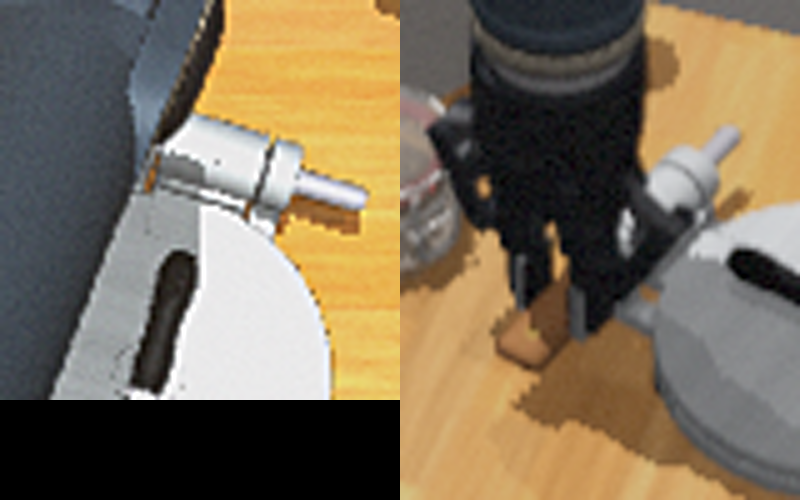

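The rod sticks out about 32–34 mm beyond the far eye, where 34 mm is expected. The arm has stopped on contact, so I'll press slightly more to seat the shoulder.

```bash
python3 -m pendant '[[[-0.06,-0.19,0],[0,0,0]],[[0,0,0],[0,0,0]],[[0,0,0],[0,0,0]]]'
python3 -m pendant '[[[-0.06,-0.19,0],[0,0,0]],[[0,0,0],[0,0,0]],[[0,0,0],[0,0,0]]]'
```

```text
time: 19.75
eef_pos: [0.6395, -0.1216, 0.0589]
eef_rot: [[0.962, -0.274, 0.001], [-0.274, -0.962, 0.004], [0.0, -0.005, -1.0]]
force: [2.0, 7.2, -0.5]
width: 0.0239
time: 20.12
eef_pos: [0.6395, -0.1216, 0.059]
eef_rot: [[0.962, -0.273, 0.002], [-0.273, -0.962, 0.006], [0.0, -0.007, -1.0]]
force: [3.3, 11.2, -0.2]
width: 0.0237
```

```bash
python3 -m pendant '[[[0.1,0.36,0],[0,0,0]],[[0,0,0],[0,0,0]],[[0,0,0],[0,0,0]]]'
python3 -m pendant '[[[0,0,0],[0,0,0]],[[0,0,0],[0,0,0]],[[0,0,0],[0,0,0]],[[0,0,0],[0,0,0]]]' 0
python3 -m pendant '[[[0,0,2],[0,0,0]],[[0,0,4],[0,0,0]],[[0,0,5],[0,0,0]],[[0,2,5],[0,0,0]],[[0,5,3],[0,0,0]],[[0,5,0],[0,0,0]],[[0,5,0],[0,0,0]],[[0,0,0],[0,0,0]]]'
python3 - <<'E'
from h import *
w=manip.snapshot('wrist');t=manip.snapshot('top');sd=manip.snapshot('side')
for n,i in(('w8',w),('top8',t),('side8',sd)):cv2.imwrite(f'pics/{n}.png',i)
A=cv2.resize(t[205:305,310:410],None,fx=4,fy=4,interpolation=cv2.INTER_CUBIC)
B=cv2.resize(sd[190:290,260:360],None,fx=4,fy=4,interpolation=cv2.INTER_CUBIC)
a0=cv2.resize(t[140:360,180:460],(280,200)) 
C=np.zeros((600,800,3),np.uint8);C[:400,:400]=A;C[:400,400:]=B;C[400:,:280]=a0;C[400:,300:567]=cv2.resize(w,(267,200));cv2.imwrite('pics/c8.png',C)
E
```

```text
time: 20.5
eef_pos: [0.6396, -0.1215, 0.0589]
eef_rot: [[0.961, -0.275, 0.001], [-0.275, -0.961, 0.002], [0.0, -0.003, -1.0]]
force: [2.0, 6.1, -1.0]
width: 0.0234
time: 21.0
eef_pos: [0.6386, -0.1243, 0.0589]
eef_rot: [[0.961, -0.277, 0.0], [-0.277, -0.961, -0.001], [0.0, 0.001, -1.0]]
force: [-0.2, -0.2, 1.3]
width: 0.0428
time: 22.0
eef_pos: [0.6387, 0.0528, 0.25]
eef_rot: [[0.963, -0.268, 0.001], [-0.268, -0.963, 0.003], [0.0, -0.003, -1.0]]
force: [-0.6, -0.4, -0.1]
width: 0.0422
```

View pics/c8.png

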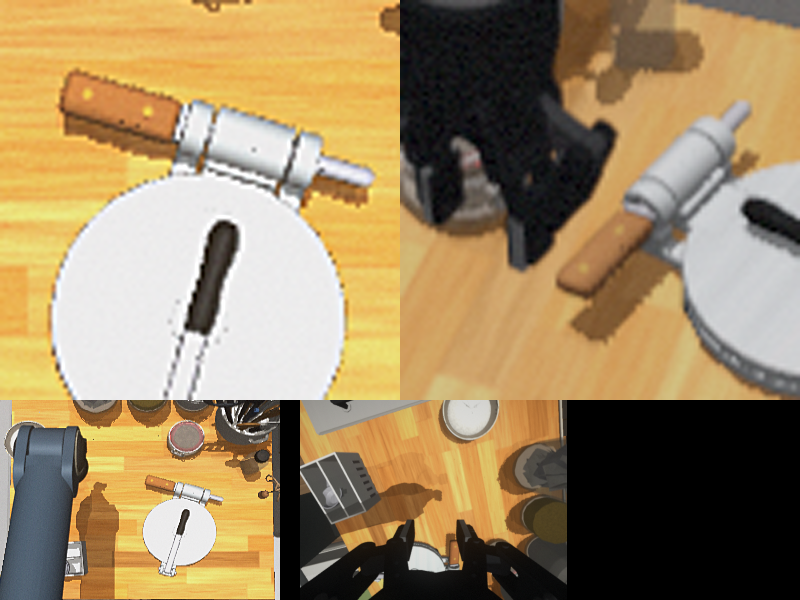

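```bash
python3 -c "
from h import *
a=cv2.imread('pics/top0.png').astype(int);b=cv2.imread('pics/top8.png').astype(int)
for n,(u,v,r) in dict(jar=(366,182,22),bottle=(438,205,18)).items(): print(n,abs(a-b)[v-r:v+r,u-r:u+r].mean())
print(manip.sense()['force'],manip.finish_job())"
```

```text
jar 13.59624655647383
bottle 10.611625514403292
the job is handed in; nothing more can be done
[-0.30387871 -0.78239332  0.04241417] None
```

I pulled the pin out of the drainer by its rod, laid it flat on the worktop and took it again by the handle. Then I pushed it through the hinge from the press's left-hand side until it stopped, let go, backed off and handed the job in at about 22 s.

**What the last checks showed:**
- **Shoulder seated:** the arm stopped at the same spot while the push rose from about 5 N to 11 N. In the last top view the handle measures about 72 mm from its end to the eye, as it should if the shoulder is up against it.
- **Rod through:** I read about 31–33 mm beyond the far eye, where 34 mm is expected. The shortfall is within my pixel accuracy, but I did not measure it more closely.
- **Lid and other things:** by eye, the lid is closed in place, and the salt bowl and jar look upright and unmoved. The bottle is only small in that view but looks to be standing where it was.

**A check that settled nothing:** comparing the first and last top pictures gave mean differences of 14 grey levels at the jar and 11 at the bottle. I set no threshold and did not look into the cause, which could be image noise or shadow. So "unmoved" rests on the last pictures and on the arm never having gone near them.

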